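# Dock the fittings crate on its sloping stand

## Robot

A 6-joint arm with a two-finger parallel gripper is mounted at the origin on a cart in front of the work surface, level with it; the furniture and walls round the work are solid. World frame = base frame: x ahead of the robot, y to its left, z up, the work surface at z = 0. Lengths are in m, angles in rad, forces in N, time in s.
With the tool pointing down it reaches from about 0.3 to 0.85 m from the base axis. Payload 4.2 kg.
Tool frame: the origin (TCP) lies at the very end of the fingers, on their centre line; the grasp point (between the pads) lies 19 mm behind it; z points along the fingers, y is the line along which they close (so a half turn about z gives the same grasp; the last joint's range is limited). The gripper opens to 91 mm and grips with 3 to 60 N. Pads are 32 mm wide; open, the fingers measure 118 mm over their backs; the gripper's body (76 mm by 178 mm) begins 60 mm behind the grasp point.
Start: joints at [-1.163, 0.32, 1.565, -0, 1.257, -0.02], TCP at [0.239, -0.523, 0.188] pointing down, gripper open.
Joint ranges: [-3.11, 3.11], [-0.84, 2.01], [0.21, 2.61], [-1.34, 4.49], [0.05, 2.63], [-2.56, 2.56]. Speed limits (rad/s): [2.57, 2.57, 3.14, 3.14, 3.14, 3.14].

## Interface

Orientations are given as a unit quaternion [w, x, y, z].
In Python, from plant import get_state, read_camera, job_done gives the robot as it stands.
- The arm moves only by the tool drive_tool, never from a script. Its argument "commands" is one flat list of numbers, 5 for each row, row after row: the shift along the world's x, y, z as a fraction of full scale, then the turn about the world's z as a fraction of full scale, then the opening, from 0 (shut) to 1 (fully open). In form: [x, y, z, twist, hand, x, y, z, twist, hand, ...]. A call has 1 to 12 rows; each row is the pose to reach, as a shift and turn from the pose commanded when the call began; what a row does not reach only later rows make up. Full scale, the value 1, is 10 cm for a shift and 30 degrees for a turn. A row lasts 1/8 s, in which the tool goes at most 62.5 mm and 10.7 degrees, less where a joint would pass 70% of its speed; a pose out of reach is approached as far as the arm can. A call with a number of a shift or a turn outside -1 to 1 is refused whole. A call with a gripper value outside its range is refused whole. The fingers move at their own pace and stop on an object; the grip force is fixed at half the most. Time passes only in rows, so rows that repeat a pose let the fingers close. It gives the time, the measured TCP pose, the force, the opening and the grip force at its end, in the units of the state.
- get_state(): the state, without advancing time (a new reading comes with each control period).
- read_camera(name): name is "scene" or "side" or "wrist"; returns a dict with "color" (420x560x3 uint8, blue, green, red), "range_z" (420x560 float32, m along the optical axis (not along the pixel's ray), 0 where there is no reading), "intrinsics" (3x3 intrinsics, pixels), "world_from_camera" (4x4, takes a point from camera to world coordinates). Camera axes: x right, y up, looking along -z (the intrinsics and any distortion apply to the point x, -y, -z); pixel columns grow to the right and rows downward; lengths in m; the calibration is good to about 2 mm. A picture is of the moment at which its call begins.
- job_done(): hands the job in; it is judged then, once.
The state is a dict: "clock": time; "q": joint angles; "joint_vel": joint speeds; "tau": joint torques, N m; "tcp_pos": TCP position; "eef_rot": TCP orientation; "ft_force": force on the tool from outside, world axes, zero at the start; "wrist_torque": the same for the moment, N m; "opening": opening from 0.0 (shut) to 1.0 (fully open); "gripper_force": force on a finger pad.
Only numpy, scipy, OpenCV 4.12 (cv2) and the standard library are available. Lean on these libraries where they do the work, as an engineer would, in place of code of your own. Each camera call takes 0.05 s, during which the arm holds its last target. There are 200 camera calls.

## Task

Put the crate of pipe fittings into its sloping stand: swing the keeper arm well aside, slide the crate up the ramp without lifting it until its back edge drops fully behind the lip, then swing the keeper back over the crate. The lip has to be found by feel: push steadily and never ram the crate; keep the fittings in it and leave the other things where they are.

Things in the scene. Friction and masses are not known exactly. Their poses are not given: they have to be found in the camera images.
- stand: Fixed grey sheet-steel stand, smooth and slippery. Origin on the worktop under the lip, on the centre line; x is level, the way the ramp climbs; z up. Ramp foot at x = -0.103, z = 0, where straight side rails begin, 126 mm apart. Flared mouth guides, 26 mm high, reach down to x = -0.149, where they are 169 mm apart.
- bay: Sloping bed of the stand, climbing 12 degrees (0.2094 rad). Origin on the bed, centre line, 12 mm above the worktop; x up the slope, z square off the bed. The ramp surface is parallel to it at z = 0.010 from x = -0.105 (foot) up to the lip, a 10 mm step down to the bed. The lip is at x = 0 +- 8 mm, not measured: it is on a tray clamped in slots. Rails 32 mm above the bed.
- crate: Loose open wooden crate, 140 long (x), 120 wide (y), 78 high, 0.65 to 0.9 kg with its fittings, on slippery plastic runners (slides back down the ramp if let go). Origin: centre of its underside; x points to its front, which goes up first; its back is a flat board. Pushing takes 1 to 5 N, plus the buffer; over 25 N from the fingers is ramming.
- crate_tail (a point): Middle of the crate's lower back edge, crate (-0.070, 0, 0). A sprung rubber buffer, set on the same tray as the lip, meets the front 5 mm before this edge clears the lip; it yields 8 mm with 2 to 5 N, then is solid, 3 mm after the edge has cleared, and later holds the crate back against the lip.
- crate_nose (a point): Middle of the crate's lower front edge, crate (0.070, 0, 0). The back board may hang on the pushing fingers by friction once its edge is past the lip: keep it there and ease the fingers down about 10 mm, and it drops.
- keeper (a joint): Angle of the keeper, a flat steel arm on a post at the right of the bed (seen up the slope). It swings parallel to the bed with light friction and stays where left. 0 (a stop): square across the bed over the crate's rim. Opens anticlockwise from above, towards the ramp foot, to 2.3 rad. Below about 1.3 it bars the crate's way, being lower than the crate's rim on the ramp.
- keeper_knob (a point): Middle of the upright black knob of the keeper (16 mm diameter, 36 high, its middle 18 mm above the top of its arm), 58 mm from the pivot; at angle q it lies at bay (0.055 - 0.058 sin q, -0.083 + 0.058 cos q, 0.106).
- keeper_pivot (a point): Fixed point on the keeper's swing axis at the height of the knob's middle, at bay (0.055, -0.083, 0.106). The axis is the z axis of bay.
- tee: Brass pipe tee, 44 x 64 x 27, lying loose in the crate. Origin at the centre of its underside.
- elbow: Brass pipe elbow, 44 x 44 x 27, lying loose in the crate. Origin at the centre of its underside.
- coupler: Brass pipe coupler, 27 x 64 x 24, lying loose in the crate. Origin at the centre of its underside.
- tape_masking: Bystander: roll of cream masking tape, 94 across, 25 high, loose on the worktop.
- copper_offcut: Bystander: copper pipe offcut, 15 thick, 150 long, lying loose on the worktop.

How it is judged:
By the outcome, as a careful person would: the job done as asked, in the order asked, and still so for the second after the job is handed in, with the robot touching nothing.
It also fails if it takes over 70 s, if anything falls off the work surface, if the arm or the gripper's body presses on something with over 40 N, if the wrist force passes 120 N, or if a joint passes its speed limit or range.

## Working session

There is one attempt and no reset: what is moved stays moved. The work goes in short steps, Python scripts to look and compute and a tool call to move; the robot and the scene stay as the last step left them, time stands still between calls to the robot, and variables do not carry over. Pictures are saved under pics/ and viewed, at most 10 in all, crops included, and the job is handed in when it is done.

Besides the shell and the picture viewer there is one more tool, called after ">>>" by a JSON object that holds its "op" and its "data". drive_tool: Moves the arm, as the interface text tells. Its arguments: {"type":"object","properties":{"commands":{"type":"array","items":{"type":"number"}}},"required":["commands"]}

```bash
mkdir -p pics
cat > h.py <<'E'
import numpy as np,cv2
from plant import get_state,read_camera,job_done
def pts(c):
    K=c["intrinsics"];T=c["world_from_camera"];z=c["range_z"]
    v,u=np.mgrid[:z.shape[0],:z.shape[1]]
    P=np.stack([(u-K[0,2])/K[0,0]*z,-(v-K[1,2])/K[1,1]*z,-z],-1)
    return P@T[:3,:3].T+T[:3,3]
E
python3 - <<'E'
from h import *
s=get_state();print({k:np.round(v,3) for k,v in s.items()})
for n in["scene","side"]:
    c=read_camera(n);cv2.imwrite(f"pics/{n}0.png",c["color"]);np.save(n+"0.npy",pts(c));print(n,np.round(c["world_from_camera"],3))
E
```

```text
{'clock': np.float64(0.0), 'q': array([-1.163,  0.32 ,  1.566, -0.   ,  1.257, -0.02 ]), 'joint_vel': array([ 0.   , -0.001,  0.001,  0.001, -0.001,  0.   ]), 'tau': array([-3.0000e-03, -4.1246e+01, -2.3198e+01,  7.3000e-02,  4.6000e-02,
       -0.0000e+00]), 'tcp_pos': array([ 0.238, -0.523,  0.187]), 'eef_rot': array([-0.001,  0.977,  0.212, -0.   ]), 'ft_force': array([ 0.657,  0.275, -0.509]), 'wrist_torque': array([-0.003, -0.002, -0.001]), 'gripper_force': np.float64(0.0), 'opening': np.float64(1.002)}
scene [[ 0.985 -0.127  0.115  0.502]
 [ 0.17   0.656 -0.735 -0.631]
 [ 0.018  0.744  0.668  0.709]
 [ 0.     0.     0.     1.   ]]
side [[ 1.00e+00 -1.30e-02  7.00e-03  4.25e-01]
 [ 1.50e-02  8.71e-01 -4.92e-01 -5.03e-01]
 [ 1.00e-03  4.92e-01  8.71e-01  1.01e+00]
 [ 0.00e+00  0.00e+00  0.00e+00  1.00e+00]]
```

View pics/scene0.png

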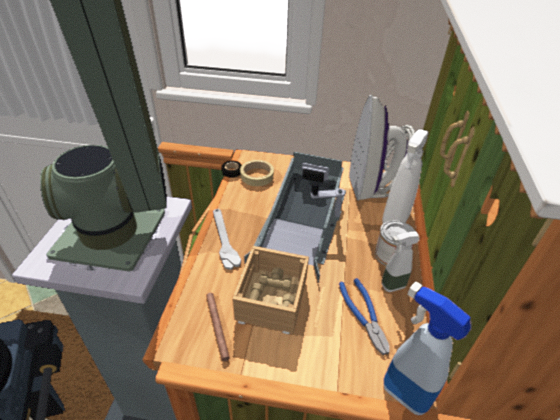

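View pics/side0.png

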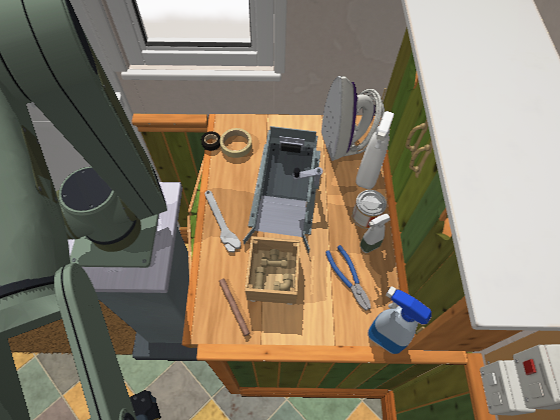

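The robot is at the left. The crate (side image ~273,268) sits below the ramp mouth, and the stand climbs away in +y. The keeper bars the bed, with its knob at about (299,173).

Run:
```python
from h import *
a=cv2.imread("pics/side0.png")[110:310,225:345];b=cv2.imread("pics/scene0.png")[140:335,220:360]
a=cv2.resize(a,None,fx=3,fy=3,interpolation=cv2.INTER_CUBIC);b=cv2.resize(b,None,fx=3,fy=3,interpolation=cv2.INTER_CUBIC)
o=np.zeros((600,790,3),np.uint8);o[:600,:360]=a;o[:585,370:790]=b;cv2.imwrite("pics/crop.png",o)
P=np.load("side0.npy")
# rows of z heights
for (u,v) in [(250,240),(297,240),(298,296),(248,292),(299,173),(318,170),(258,205),(306,205),(285,215),(285,225),(251,236),(310,250)]:
    print(u,v,np.round(P[v,u],3))
# crate rim points
S=P.reshape(-1,3)
m=(abs(S[:,2]-.077)<.006)&(S[:,0]>.3)&(S[:,0]<.6)&(S[:,1]<-.2)&(S[:,1]>-.5)
r=S[m][:,:2].astype(np.float32);print(len(r),cv2.minAreaRect(r),r.min(0),r.max(0))
```

```text
250 240 [ 0.363 -0.061  0.079]
297 240 [ 0.478 -0.061  0.082]
298 296 [ 0.483 -0.173 -0.002]
248 292 [ 0.364 -0.188  0.068]
299 173 [0.484 0.119 0.107]
318 170 [0.532 0.123 0.116]
258 205 [0.377 0.072 0.021]
306 205 [0.505 0.063 0.039]
285 215 [0.45  0.046 0.014]
285 225 [0.45  0.019 0.007]
251 236 [ 0.365 -0.049  0.077]
310 250 [ 0.516 -0.05   0.001]Traceback (most recent call last):
  File "<stdin>", line 12, in <module>
    return umr_minimum(a, axis, None, out, keepdims, initial, where)
ValueError: zero-size array to reduction operation minimum which has no identity
```

View pics/crop.png

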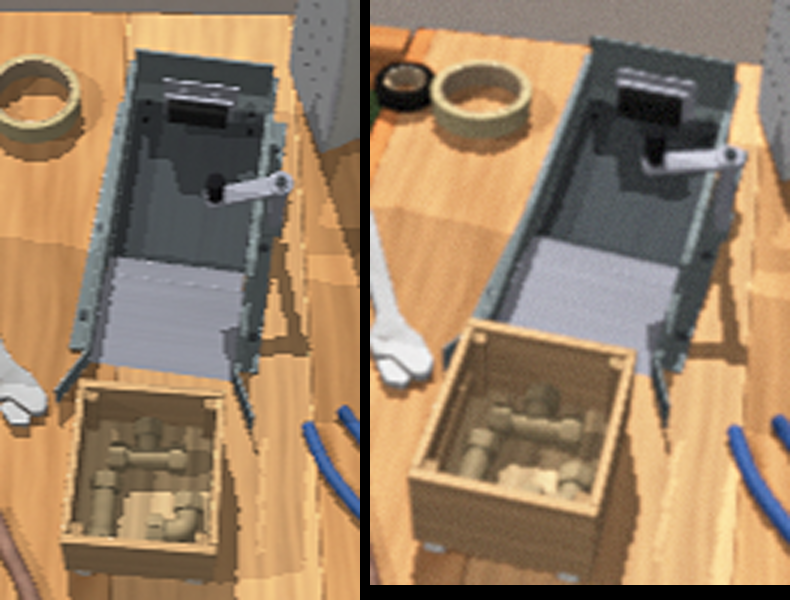

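```bash
cat >> h.py <<'E'
def ray(c,u,v,z):
    K=c["intrinsics"];T=c["world_from_camera"]
    d=T[:3,:3]@np.array([(u-K[0,2])/K[0,0],-(v-K[1,2])/K[1,1],-1]);o=T[:3,3]
    return o+d*(z-o[2])/d[2]
E
python3 - <<'E'
from h import *
cs={n:read_camera(n) for n in("side","scene")}
A=lambda x,y:(225+(x-1)/3,110+(y-1)/3); B=lambda x,y:(220+(x-371)/3,140+(y-1)/3)
def go(n,f,L):
    for t,x,y,z in L: print(n,t,np.round(ray(cs[n],*f(x,y),z),4))
go("side",A,[("rimFL",80,383,.08),("rimFR",223,397,.08),("rimBR",218,549,.08),("rimBL",62,543,.08),
 ("footL",94,365,0),("footR",240,376,0),("lipL",114,258,.022),("lipR",248,272,.022),("pivot",285,182,.1095),("knobtop",215,180,.14)])
go("scene",B,[("rimFL",472,322,.08),("rimFR",634,354,.08),("rimBR",590,512,.08),("rimBL",413,477,.08),
 ("pivot",733,155,.1095),("knobtop",654,137,.14),("lipL",537,240,.022),("lipR",680,268,.022)])
# cloud: crate rim & ramp plane
for n,c in cs.items():
    P=pts(c).reshape(-1,3)
    m=(abs(P[:,2]-.08)<.01)&(P[:,0]>.3)&(P[:,0]<.56)&(P[:,1]<-.03)&(P[:,1]>-.3)
    r=P[m];print(n,len(r),cv2.minAreaRect(r[:,:2].astype(np.float32)),np.median(r[:,2]))
    m=(P[:,2]>.02)&(P[:,2]<.17)&(P[:,0]>.3)&(P[:,0]<.56)&(P[:,1]>.02)&(P[:,1]<.3)
    r=P[m];print(" stand high",len(r),cv2.minAreaRect(r[:,:2].astype(np.float32)))
    m=(P[:,0]>.41)&(P[:,0]<.47)&(P[:,1]>.01)&(P[:,1]<.065);r=P[m]
    k=np.linalg.lstsq(np.c_[r[:,:2],np.ones(len(r))],r[:,2],rcond=None)[0]
    print(" ramp",k,np.hypot(*k[:2]),np.tan(.2094),"dir",np.arctan2(k[1],k[0]),len(r))
    for x in(.42,.45):  # profile
        q=P[(abs(P[:,0]-x)<.002)&(P[:,1]>-.03)&(P[:,1]<.26)];q=q[np.argsort(q[:,1])][::3];print(np.round(q[:,1:],3).tolist())
E
```

```text
side rimFL [ 0.3665 -0.054   0.08  ]
side rimFR [ 0.4826 -0.0648  0.08  ]
side rimBR [ 0.4769 -0.1921  0.08  ]
side rimBL [ 0.3582 -0.1892  0.08  ]
side footL [0.3732 0.0026 0.    ]
side footR [ 0.5029 -0.0064  0.    ]
side lipL [0.3888 0.101  0.022 ]
side lipR [0.5108 0.088  0.022 ]
side pivot [0.5374 0.1265 0.1095]
side knobtop [0.4753 0.1063 0.14  ]
scene rimFL [ 0.3666 -0.0499  0.08  ]
scene rimFR [ 0.481  -0.0585  0.08  ]
scene rimBR [ 0.4694 -0.1905  0.08  ]
scene rimBL [ 0.3584 -0.185   0.08  ]
scene pivot [0.534  0.1342 0.1095]
scene knobtop [0.4731 0.1055 0.14  ]
scene lipL [0.3869 0.1034 0.022 ]
scene lipR [0.5048 0.0927 0.022 ]
side 749 ((0.4191691279411316, -0.12285222858190536), (0.1420930176973343, 0.11996088922023773), 86.1429443359375) 0.07784073920505863
 stand high 3533 ((0.4211774468421936, 0.1598418653011322), (0.2781279683113098, 0.2409781962633133), 89.49181365966797)
 ramp [ 0.02738772  0.21444957 -0.01058735] 0.21619136638784753 0.2125152666933371 dir 1.4437722266780137 454
[[-0.013, -0.002], [-0.011, 0.001], [-0.005, 0.002], [-0.001, -0.001], [0.003, 0.002], 
[... 2398 characters left out ...]
9], [0.031, 0.009], [0.033, 0.01], [0.042, 0.011], [0.044, 0.01], [0.049, 0.015], [0.058, 0.016], [0.061, 0.016], [0.065, 0.015], [0.069, 0.018], [0.074, 0.02], [0.08, 0.02], [0.087, 0.021], [0.092, 0.023], [0.094, 0.024], [0.113, 0.017], [0.118, 0.019], [0.122, 0.018], [0.127, 0.021], [0.133, 0.022], [0.138, 0.02], [0.141, 0.022], [0.151, 0.026], [0.155, 0.026], [0.162, 0.027], [0.168, 0.029], [0.173, 0.028], [0.18, 0.029], [0.187, 0.032], [0.192, 0.035], [0.197, 0.035], [0.209, 0.038], [0.213, 0.039], [0.222, 0.087], [0.224, 0.082], [0.226, 0.041], [0.227, 0.067], [0.228, 0.089], [0.231, 0.041], [0.232, 0.089], [0.236, 0.041], [0.237, 0.091], [0.249, 0.044], [0.254, 0.083], [0.255, 0.082]]
```

```bash
cat >> h.py <<'E'
O=np.array([.449,.099,0]);psi=np.radians(84.)
Rz=np.array([[np.cos(psi),-np.sin(psi),0],[np.sin(psi),np.cos(psi),0],[0,0,1]])
b=.2094;Ry=np.array([[np.cos(b),0,-np.sin(b)],[0,1,0],[np.sin(b),0,np.cos(b)]])
def bay(x,y,z): return O+Rz@(Ry@np.array([x,y,z])+[0,0,.012])
def knob(q,z=.106): return bay(.055-.058*np.sin(q),-.083+.058*np.cos(q),z)
E
python3 - <<'E'
from h import *
for n in("side","scene"):
    P=np.load(n+"0.npy").reshape(-1,3)
    m=(P[:,2]>.14)&(P[:,2]<.4)&(P[:,0]>.3)&(P[:,0]<.8)&(P[:,1]>-.3)&(P[:,1]<.35)
    r=P[m]
    for y in np.arange(-.3,.35,.05):
        k=r[(r[:,1]>=y)&(r[:,1]<y+.05)]
        if len(k):print(n,round(y,2),"minx",k[:,0].min().round(3),"maxz",k[:,2].max().round(3))
    m=(P[:,2]>.118)&(P[:,2]<.16)&(abs(P[:,0]-.475)<.02)&(abs(P[:,1]-.11)<.03);k=P[m];print("knob",len(k),np.round(np.median(k,0),4),np.round(k.min(0),3),np.round(k.max(0),3))
    m=(P[:,2]>.10)&(P[:,2]<.16)&(abs(P[:,0]-.51)<.04)&(abs(P[:,1]-.12)<.03);k=P[m];print("arm",len(k),np.round(k[np.argsort(k[:,0])][::8],3).tolist())
for q in(0,.31,.6,.9,1.2,1.5,1.8,2.1):print(q,np.round(knob(q),4))
print("knob top",knob(.31,.124),"piv",bay(.055,-.083,.088))
E
```

```text
side -0.3 minx 0.639 maxz 0.348
side -0.25 minx 0.634 maxz 0.344
side -0.2 minx 0.732 maxz 0.343
side -0.15 minx 0.732 maxz 0.343
side -0.1 minx 0.638 maxz 0.343
side -0.05 minx 0.638 maxz 0.343
side -0.0 minx 0.705 maxz 0.346
side 0.05 minx 0.472 maxz 0.346
side 0.1 minx 0.469 maxz 0.343
side 0.15 minx 0.656 maxz 0.344
side 0.2 minx 0.582 maxz 0.341
side 0.25 minx 0.568 maxz 0.342
side 0.3 minx 0.559 maxz 0.344
knob 51 [0.4745 0.1038 0.1393] [0.467 0.097 0.119] [0.482 0.112 0.144]
arm 219 [[0.47, 0.103, 0.125], [0.472, 0.104, 0.142], [0.473, 0.103, 0.107], [0.475, 0.098, 0.137], [0.477, 0.107, 0.141], [0.479, 0.104, 0.106], [0.481, 0.104, 0.12], [0.484, 0.109, 0.112], [0.487, 0.11, 0.106], [0.489, 0.111, 0.105], [0.492, 0.126, 0.106], [0.497, 0.115, 0.109], [0.499, 0.11, 0.107], [0.502, 0.122, 0.108], [0.505, 0.112, 0.104], [0.507, 0.122, 0.108], [0.51, 0.129, 0.106], [0.514, 0.111, 0.111], [0.517, 0.12, 0.112], [0.52, 0.123, 0.111], [0.522, 0.122, 0.112], [0.525, 0.126, 0.112], [0.528, 0.115, 0.109], [0.53, 0.12, 0.111], [0.533, 0.129, 0.116], [0.535, 0.117, 0.111], [0.538, 0.117, 
[... 898 characters left out ...]
0.499, 0.117, 0.11], [0.502, 0.117, 0.108], [0.504, 0.111, 0.109], [0.507, 0.117, 0.102], [0.509, 0.13, 0.113], [0.512, 0.13, 0.11], [0.514, 0.125, 0.112], [0.517, 0.123, 0.111], [0.519, 0.122, 0.109], [0.522, 0.117, 0.11], [0.524, 0.118, 0.11], [0.526, 0.119, 0.11], [0.528, 0.118, 0.114], [0.53, 0.121, 0.118], [0.532, 0.126, 0.12], [0.534, 0.126, 0.12], [0.536, 0.133, 0.117], [0.539, 0.132, 0.116]]
0 [0.4772 0.128  0.1271]
0.31 [0.4781 0.1105 0.1234]
0.6 [0.4839 0.0951 0.1203]
0.9 [0.4944 0.0815 0.1177]
1.2 [0.5084 0.0715 0.1159]
1.5 [0.5249 0.0661 0.1151]
1.8 [0.5422 0.0656 0.1154]
2.1 [0.5589 0.0701 0.1167]
knob top [0.47773262 0.10675451 0.14104636] piv [0.53525668 0.12563538 0.10951073]
```

>>> {"op": "drive_tool", "data": {"commands": [0,0,0.5,0,1,0.34,0.9,0.7,0,1,0.34,0.9,0.7,0,1]}}

```text
clock: 0.57
tcp_pos: [0.2731, -0.4317, 0.2589]
eef_rot: [0.0, 0.977, 0.212, 0.0]
ft_force: [0.4, -0.8, -0.6]
opening: 0.999
gripper_force: 0.0
```

>>> {"op": "drive_tool", "data": {"commands": [0.17,0.45,0,0,1,0.34,0.9,0,0,1]}}

```text
clock: 0.82
tcp_pos: [0.3069, -0.3418, 0.258]
eef_rot: [0.0, 0.977, 0.212, 0.0]
ft_force: [0.7, -0.3, 0.3]
opening: 0.999
gripper_force: 0.0
```

>>> {"op": "drive_tool", "data": {"commands": [0.17,0.45,0,0,1,0.34,0.9,0,0,1]}}

```text
clock: 1.08
tcp_pos: [0.3408, -0.2517, 0.258]
eef_rot: [0.0, 0.977, 0.212, 0.0]
ft_force: [0.5, 0.7, -0.3]
opening: 1.0
gripper_force: 0.0
```

>>> {"op": "drive_tool", "data": {"commands": [0.17,0.45,0,0,1,0.34,0.9,0,0,1]}}

```text
clock: 1.32
tcp_pos: [0.3748, -0.1617, 0.258]
eef_rot: [0.0, 0.977, 0.212, 0.0]
ft_force: [0.6, -1.0, 0.9]
opening: 1.001
gripper_force: 0.0
```

>>> {"op": "drive_tool", "data": {"commands": [0.17,0.45,0,0,1,0.34,0.9,0,0,1]}}

```text
clock: 1.58
tcp_pos: [0.4088, -0.0717, 0.258]
eef_rot: [0.0, 0.977, 0.212, 0.0]
ft_force: [0.3, 0.1, 0.1]
opening: 1.004
gripper_force: 0.0
```

>>> {"op": "drive_tool", "data": {"commands": [0.17,0.45,0,0,1,0.34,0.9,0,0,1,0.34,0.9,0,0,1]}}

```text
clock: 1.95
tcp_pos: [0.4431, 0.0192, 0.2576]
eef_rot: [-0.0, 0.977, 0.215, -0.0]
ft_force: [-0.1, -0.5, 0.1]
opening: 1.0
gripper_force: 0.0
```

>>> {"op": "drive_tool", "data": {"commands": [0.16,0.44,0,0,1,0.32,0.88,0,0,1,0.32,0.88,-0.5,0,1,0.32,0.88,-0.9,0,1]}}

```text
clock: 2.45
tcp_pos: [0.4741, 0.1042, 0.1665]
eef_rot: [0.0, 0.977, 0.212, -0.0]
ft_force: [-0.7, -0.3, -0.9]
opening: 1.001
gripper_force: 0.0
```

>>> {"op": "drive_tool", "data": {"commands": [0,0,-0.28,0,1,0,0,-0.55,0,1,0,0,-0.55,0,1]}}

```text
clock: 2.82
tcp_pos: [0.4727, 0.1035, 0.1113]
eef_rot: [0.0, 0.977, 0.212, -0.003]
ft_force: [0.2, 0.5, -0.1]
opening: 1.004
gripper_force: 0.0
```

Run:
```python
from h import *
o=np.zeros((420,790,3),np.uint8)
a=read_camera("side")["color"][110:250,230:360];o[:,:390]=cv2.resize(a,None,fx=3,fy=3)
a=read_camera("scene")["color"][100:240,240:370];o[:,400:790]=cv2.resize(a,None,fx=3,fy=3)
cv2.imwrite("pics/g1.png",o)
```

```text
(no output)
```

View pics/g1.png

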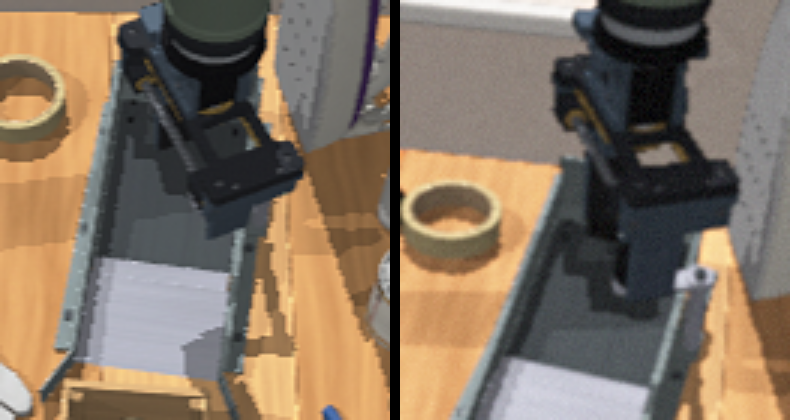

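The fingers straddle the knob. Next I close on it.

>>> {"op": "drive_tool", "data": {"commands": [0,0,0,0,0.4,0,0,0,0,0.3,0,0,0,0,0,0,0,0,0,0,0,0,0,0,0,0,0,0,0,0]}}

```text
clock: 3.68
tcp_pos: [0.4745, 0.1048, 0.1129]
eef_rot: [0.0, 0.977, 0.212, -0.0]
ft_force: [0.5, -0.2, -0.9]
opening: 0.369
gripper_force: 0.0
```

>>> {"op": "drive_tool", "data": {"commands": [0,0,0,0,0,0,0,0,0,0,0,0,0,0,0,0,0,0,0,0,0,0,0,0,0]}}

```text
clock: 4.3
tcp_pos: [0.4752, 0.1044, 0.1143]
eef_rot: [0.001, 0.977, 0.212, 0.001]
ft_force: [-1.8, -1.9, 7.6]
opening: 0.005
gripper_force: 3.9
```

Run:
```python
from h import *
print(get_state()["ft_force"],get_state()["opening"])
o=np.zeros((420,790,3),np.uint8)
a=read_camera("wrist")["color"];o[:,:395]=cv2.resize(a,(395,296))[:0].shape and cv2.resize(a,(395,420))
a=read_camera("scene")["color"][120:260,240:370];o[:,400:790]=cv2.resize(a,None,fx=3,fy=3)
cv2.imwrite("pics/g2.png",o)
```

```text
[-1.84356116 -1.94773925  7.57992378] 0.005282569259210092
```

View pics/g2.png

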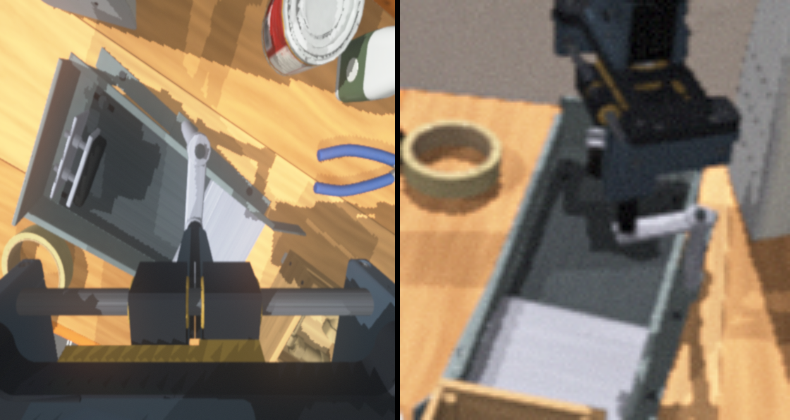

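Run:
```python
from h import *
c=read_camera("scene");P=pts(c);im=c["color"]
for v in range(166,204,3):
    print(v,[(u,)+tuple(np.round(P[v,u]*1000).astype(int))+(int(im[v,u].mean()),) for u in(308,312,316,320,324)])
```

```text
166 [(308, np.int64(455), np.int64(105), np.int64(190), 67), (312, np.int64(467), np.int64(42), np.int64(236), 53), (316, np.int64(476), np.int64(12), np.int64(258), 31), (320, np.int64(484), np.int64(12), np.int64(260), 16), (324, np.int64(491), np.int64(16), np.int64(257), 16)]
169 [(308, np.int64(456), np.int64(103), np.int64(184), 50), (312, np.int64(465), np.int64(88), np.int64(196), 46), (316, np.int64(477), np.int64(11), np.int64(252), 54), (320, np.int64(484), np.int64(16), np.int64(250), 42), (324, np.int64(492), np.int64(18), np.int64(249), 49)]
172 [(308, np.int64(457), np.int64(101), np.int64(177), 42), (312, np.int64(466), np.int64(89), np.int64(188), 50), (316, np.int64(477), np.int64(19), np.int64(239), 48), (320, np.int64(485), np.int64(19), np.int64(240), 47), (324, np.int64(492), np.int64(25), np.int64(237), 53)]
175 [(308, np.int64(457), np.int64(103), np.int64(168), 47), (312, np.int64(467), np.int64(87), np.int64(181), 48), (316, np.int64(478), np.int64(17), np.int64(234), 47), (320, np.int64(485), np.int64(23), np.int64(230), 47), (324, np.int64(493), np.int64(2
[... 1863 characters left out ...]
), np.int64(115), 9), (320, np.int64(488), np.int64(111), np.int64(107), 182), (324, np.int64(497), np.int64(110), np.int64(109), 183)]
199 [(308, np.int64(457), np.int64(186), np.int64(32), 44), (312, np.int64(471), np.int64(102), np.int64(103), 101), (316, np.int64(480), np.int64(99), np.int64(106), 99), (320, np.int64(489), np.int64(104), np.int64(104), 113), (324, np.int64(498), np.int64(106), np.int64(104), 67)]
202 [(308, np.int64(459), np.int64(175), np.int64(31), 41), (312, np.int64(469), np.int64(177), np.int64(31), 45), (316, np.int64(479), np.int64(179), np.int64(31), 35), (320, np.int64(489), np.int64(181), np.int64(31), 38), (324, np.int64(499), np.int64(181), np.int64(33), 37)]
```

>>> {"op": "drive_tool", "data": {"commands": [0,0,0.3,0,0,0,0,0.5,0,0,0,0,0.5,0,0]}}

```text
clock: 4.82
tcp_pos: [0.4758, 0.105, 0.1643]
eef_rot: [0.0, 0.977, 0.212, 0.002]
ft_force: [-0.1, 0.0, -0.4]
opening: 0.005
gripper_force: 0.0
```

Run:
```python
from h import *
print(get_state()["ft_force"],get_state()["tcp_pos"])
o=np.zeros((560,790,3),np.uint8)
c=read_camera("side");a=c["color"][80:220,230:360];o[:420,:390]=cv2.resize(a,None,fx=3,fy=3)
c2=read_camera("scene");a=c2["color"][100:240,240:370];o[:420,400:790]=cv2.resize(a,None,fx=3,fy=3)
cv2.imwrite("pics/g3.png",o)
for n,c in(("side",c),("scene",c2)):
    P=pts(c);r=P.reshape(-1,3)
    m=(abs(r[:,0]-.475)<.025)&(abs(r[:,1]-.1)<.03)&(r[:,2]>.09);print(n,np.histogram(r[m][:,2],bins=np.arange(.09,.26,.01))[0])
```

```text
[-0.12961597  0.00388558 -0.36088523] [0.47578729 0.10501218 0.16428373]
side [ 3 51 14 10 26 12  0  0  0  1 15 19 18 12 11  7]
scene [ 1 70 23 21 25 24  0  0  0  0 41 69 65 27 28 22]
```

View pics/g3.png

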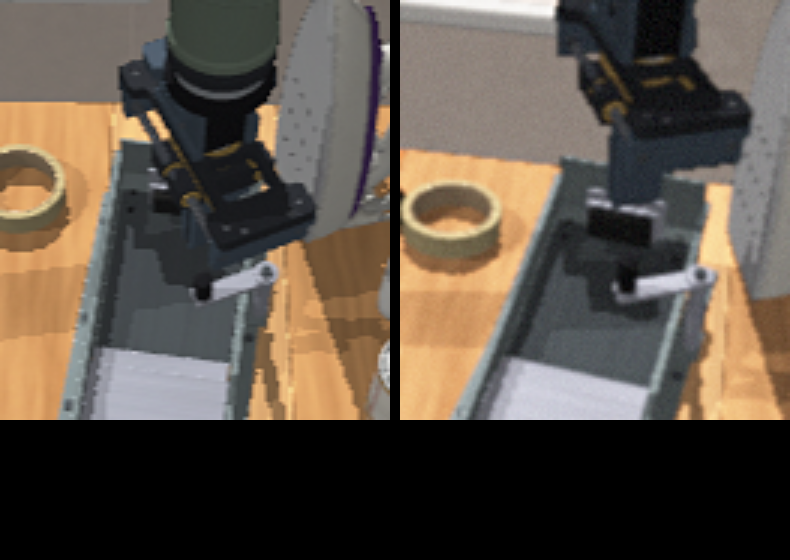

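The picture shows the closed fingertips well above the knob top. They are higher than the reported TCP, so I'll measure the offset.

Run:
```python
from h import *
R=np.array([[np.cos(.4277),-np.sin(.4277)],[np.sin(.4277),np.cos(.4277)]])
t=get_state()["tcp_pos"]
for n in("side","scene","wrist"):
    r=pts(read_camera(n)).reshape(-1,3)
    m=(abs(r[:,0]-.475)<.04)&(abs(r[:,1]-.1)<.04)&(r[:,2]>.155)&(r[:,2]<.24);k=r[m]
    if not len(k):continue
    l=(k[:,:2]-t[:2])@R
    print(n,len(k),"zmin",np.round(np.sort(k[:,2])[:8],4))
    for z in np.arange(.18,.24,.01):
        s=(k[:,2]>=z)&(k[:,2]<z+.01)
        if s.any():print(" ",round(z,2),"along pad",np.round(np.percentile(l[s,0],[2,98]),3),"closing",np.round(np.percentile(l[s,1],[2,98]),3))
```

```text
side 70 zmin [0.1886 0.1889 0.1892 0.1919 0.1934 0.1939 0.1965 0.1965]
  0.18 along pad [-0.017 -0.009] closing [-0.008  0.002]
  0.19 along pad [-0.018 -0.005] closing [-0.012  0.002]
  0.2 along pad [-0.018 -0.007] closing [-0.013  0.002]
  0.21 along pad [-0.017 -0.01 ] closing [-0.013  0.006]
  0.22 along pad [-0.018 -0.014] closing [-0.014  0.004]
  0.23 along pad [-0.018 -0.016] closing [-0.014 -0.004]
scene 234 zmin [0.1899 0.1902 0.1906 0.1909 0.1914 0.1914 0.1916 0.1916]
  0.18 along pad [-0.01 -0.01] closing [-0.004 -0.004]
  0.19 along pad [-0.018  0.016] closing [-0.009  0.008]
  0.2 along pad [-0.018  0.016] closing [-0.01   0.011]
  0.21 along pad [-0.018  0.016] closing [-0.011  0.006]
  0.22 along pad [-0.019 -0.012] closing [-0.012  0.009]
  0.23 along pad [-0.018 -0.013] closing [-0.012  0.011]
wrist 1505 zmin [0.1873 0.1878 0.1879 0.1881 0.1882 0.1883 0.1886 0.1886]
  0.18 along pad [0.015 0.017] closing [-0.005  0.007]
  0.19 along pad [0.015 0.017] closing [-0.008  0.01 ]
  0.2 along pad [0.015 0.017] closing [-0.009  0.01 ]
  0.21 along pad [0.015 0.017] closing [-0.01   0.011]
  0.22 along pad [0.015 0.017] closing [-0.011  0.012]
  0.23 along pad [0.015 0.017] closing [-0.01   0.012]
```

The real fingertips are about 24 mm above the reported TCP, and x and y agree. I'll correct z by that amount and regrasp.

>>> {"op": "drive_tool", "data": {"commands": [0,0,0,0,0.6,0,0,0,0,0.6,0,0,0,0,0.6,0,0,0,0,0.6,0,0,0,0,0.6,0,0,0,0,0.6,0,0,0,0,0.6]}}

```text
clock: 5.95
tcp_pos: [0.4746, 0.1048, 0.163]
eef_rot: [0.0, 0.977, 0.212, 0.0]
ft_force: [-0.8, -0.6, -0.6]
opening: 0.601
gripper_force: 0.0
```

>>> {"op": "drive_tool", "data": {"commands": [0,0.02,-0.2,0,0.6,0,0.02,-0.4,0,0.6,0,0.02,-0.6,0,0.6,0,0.02,-0.76,0,0.6,0,0.02,-0.76,0,0.6]}}

```text
clock: 6.58
tcp_pos: [0.4736, 0.1066, 0.086]
eef_rot: [0.0, 0.977, 0.212, -0.001]
ft_force: [-0.9, -0.3, -0.3]
opening: 0.597
gripper_force: 0.0
```

>>> {"op": "drive_tool", "data": {"commands": [0,0,0,0,0,0,0,0,0,0,0,0,0,0,0,0,0,0,0,0,0,0,0,0,0,0,0,0,0,0,0,0,0,0,0]}}

```text
clock: 7.45
tcp_pos: [0.4749, 0.1069, 0.0873]
eef_rot: [0.0, 0.977, 0.212, 0.0]
ft_force: [0.2, -1.3, 3.0]
opening: 0.192
gripper_force: 29.5
```

>>> {"op": "drive_tool", "data": {"commands": [0.02,-0.07,-0.01,0,0,0.06,-0.15,-0.03,0,0,0.11,-0.22,-0.045,0,0,0.16,-0.28,-0.06,0,0,0.16,-0.28,-0.06,0,0]}}

```text
clock: 8.07
tcp_pos: [0.489, 0.0777, 0.0812]
eef_rot: [0.0, 0.977, 0.212, -0.002]
ft_force: [-3.8, 0.2, 9.7]
opening: 0.195
gripper_force: 30.5
```

>>> {"op": "drive_tool", "data": {"commands": [0.06,-0.055,0.0,0,0,0.13,-0.1,0.0,0,0,0.21,-0.135,0.0,0,0,0.3,-0.155,0.0,0,0,0.3,-0.155,0,0,0]}}

```text
clock: 8.7
tcp_pos: [0.5177, 0.062, 0.0794]
eef_rot: [0.0, 0.977, 0.213, -0.004]
ft_force: [-3.4, -1.8, -0.2]
opening: 0.194
gripper_force: 29.6
```

>>> {"op": "drive_tool", "data": {"commands": [0.09,-0.01,0.0,0,0,0.18,-0.005,0.01,0,0,0.27,0.01,0.015,0,0,0.36,0.05,0.02,0,0,0.39,0.06,0.02,0,0,0.39,0.06,0.02,0,0]}}

```text
clock: 9.45
tcp_pos: [0.5533, 0.0699, 0.0821]
eef_rot: [-0.002, 0.977, 0.212, -0.006]
ft_force: [-14.1, 2.2, 7.6]
opening: 0.199
gripper_force: 30.2
```

>>> {"op": "drive_tool", "data": {"commands": [-0.03,0,0,0,0,-0.03,0,0,0,0.5,-0.03,0,0,0,0.5,-0.03,0,0,0,0.5,-0.03,0,0,0,0.5,-0.03,0,0,0,0.5]}}

```text
clock: 10.2
tcp_pos: [0.5568, 0.0692, 0.083]
eef_rot: [0.0, 0.977, 0.212, 0.0]
ft_force: [0.0, -0.1, -0.7]
opening: 0.5
gripper_force: 0.0
```

>>> {"op": "drive_tool", "data": {"commands": [0,0,0.2,0,0.5,0,0,0.6,0,0.5,0,0,1,0,0.5,0,0,1,0,0.5]}}

```text
clock: 10.7
tcp_pos: [0.5589, 0.0695, 0.1865]
eef_rot: [0.001, 0.977, 0.212, 0.004]
ft_force: [0.7, 0.5, 0.2]
opening: 0.496
gripper_force: 0.0
```

>>> {"op": "drive_tool", "data": {"commands": [-0.3,-0.4,0.1,0.2,0.5,-0.6,-0.9,0.3,0.6,0.5,-0.6,-0.9,0.3,0.95,0.5,-0.6,-0.9,0.3,0.95,0.5]}}

```text
clock: 11.2
tcp_pos: [0.4959, -0.0211, 0.2123]
eef_rot: [-0.0, 0.895, 0.445, -0.0]
ft_force: [-0.4, -0.2, -0.4]
opening: 0.497
gripper_force: 0.0
```

>>> {"op": "drive_tool", "data": {"commands": [-0.3,-0.4,0,0.3,0.5,-0.6,-0.9,0,0.6,0.5,-0.6,-0.9,0,0.95,0.5,-0.6,-0.9,0,0.95,0.5]}}

```text
clock: 11.7
tcp_pos: [0.4364, -0.1106, 0.2122]
eef_rot: [-0.001, 0.759, 0.651, -0.0]
ft_force: [0.4, -0.1, -0.1]
opening: 0.5
gripper_force: 0.0
```

>>> {"op": "drive_tool", "data": {"commands": [0,-0.4,0,0,0.5,0,-0.9,0,0,0.5,0,-0.9,0,0,0.5,0,-0.9,0,0,0.5]}}

```text
clock: 12.2
tcp_pos: [0.4368, -0.1997, 0.2123]
eef_rot: [-0.001, 0.758, 0.652, 0.0]
ft_force: [0.3, 0.4, 0.4]
opening: 0.499
gripper_force: 0.0
```

Run:
```python
from h import *
cs={n:read_camera(n) for n in("side","scene")}
o=np.zeros((525,790,3),np.uint8)
a=cs["side"]["color"][110:285,225:355];o[:,:390]=cv2.resize(a,None,fx=3,fy=3,interpolation=cv2.INTER_CUBIC)
a=cs["scene"]["color"][150:325,230:360];o[:,400:790]=cv2.resize(a,None,fx=3,fy=3,interpolation=cv2.INTER_CUBIC)
cv2.imwrite("pics/g4.png",o)
for n,c in cs.items():
    P=pts(c).reshape(-1,3)
    m=(P[:,2]>.115)&(P[:,2]<.16)&(P[:,0]>.45)&(P[:,0]<.6)&(P[:,1]>.03)&(P[:,1]<.16);k=P[m]
    print(n,len(k),np.round(np.median(k,0),4),np.round(k.min(0),3),np.round(k.max(0),3))
for q in(1.8,2,2.1,2.2,2.3):print(q,knob(q,.122).round(4))
```

```text
side 48 [0.5632 0.0671 0.1347] [0.556 0.062 0.116] [0.571 0.076 0.14 ]
scene 76 [0.5624 0.0704 0.1328] [0.555 0.064 0.115] [0.571 0.08  0.14 ]
1.8 [0.5418 0.0623 0.131 ]
2 [0.5531 0.0648 0.1318]
2.1 [0.5585 0.0668 0.1324]
2.2 [0.5637 0.0694 0.133 ]
2.3 [0.5685 0.0725 0.1338]
```

View pics/g4.png

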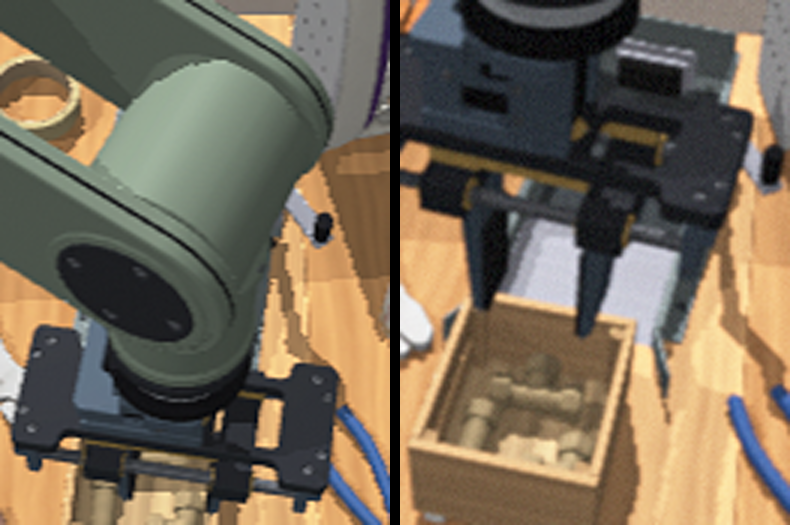

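>>> {"op": "drive_tool", "data": {"commands": [-0.24,-0.4,0,0.09,0.5,-0.24,-0.4,-0.4,0.09,0.5,-0.24,-0.4,-0.95,0.09,0.5,-0.24,-0.4,-0.95,0.09,0.5]}}

```text
clock: 12.8
tcp_pos: [0.4099, -0.238, 0.1151]
eef_rot: [-0.004, 0.742, 0.671, -0.001]
ft_force: [0.3, -0.2, 0.8]
opening: 0.502
gripper_force: 0.0
```

>>> {"op": "drive_tool", "data": {"commands": [0,0,-0.5,0,0.5,0,0,-0.95,0,0.5,0,0,-0.95,0,0.5,0,0,-0.95,0,0.5]}}

```text
clock: 13.3
tcp_pos: [0.4148, -0.2416, 0.0255]
eef_rot: [0.002, 0.742, 0.671, 0.001]
ft_force: [0.4, -0.5, 0.5]
opening: 0.503
gripper_force: 0.0
```

>>> {"op": "drive_tool", "data": {"commands": [0.0,0.06,0,0,0.5,0,0.12,0,0,0.5,0.0,0.18,0,0,0.5,0,0.23,0,0,0.5,0.0,0.27,0,0,0.5,0,0.3,0,0,0.5,0,0.33,0,0,0.5]}}

```text
clock: 14.18
tcp_pos: [0.4126, -0.2079, 0.023]
eef_rot: [0.0, 0.742, 0.671, -0.0]
ft_force: [-1.5, -2.1, -1.3]
opening: 0.502
gripper_force: 0.9
```

>>> {"op": "drive_tool", "data": {"commands": [0.01,0.05,0,0,0.5,0.02,0.1,0,0,0.5,0.03,0.15,0,0,0.5,0.04,0.2,0,0,0.5,0.05,0.25,0,0,0.5,0.06,0.3,0,0,0.5,0.07,0.35,0,0,0.5,0.08,0.4,0,0,0.5,0.09,0.45,0,0,0.5]}}

```text
clock: 15.3
tcp_pos: [0.4212, -0.1625, 0.0229]
eef_rot: [-0.0, 0.742, 0.671, -0.0]
ft_force: [-1.0, -2.1, 0.1]
opening: 0.499
gripper_force: 0.9
```

Run:
```python
from h import *
for n in("side","scene"):
    P=pts(read_camera(n)).reshape(-1,3)
    m=(abs(P[:,2]-.08)<.008)&(P[:,0]>.33)&(P[:,0]<.53)&(P[:,1]<.06)&(P[:,1]>-.14);r=P[m];r=r[(abs(r[:,:2]-[.43,-.07])<.09).all(1)]
    print(n,len(r),cv2.minAreaRect(r[:,:2].astype(np.float32)),r.min(0).round(3),r.max(0).round(3))
    k=r[r[:,1]>r[:,1].max()-.012];print(" front rim x",k[:,0].min().round(4),k[:,0].max().round(4),k[:,1].mean().round(4))
print(get_state()["ft_force"])
```

```text
side 145 ((0.4813230037689209, -0.07498955726623535), (0.12877914309501648, 0.014889243990182877), 85.57138061523438) [ 0.475 -0.139  0.072] [ 0.494 -0.01   0.084]
 front rim x 0.4785 0.4935 -0.016
scene 185 ((0.4465489387512207, -0.06980102509260178), (0.13959883153438568, 0.07638432830572128), 81.53913879394531) [ 0.399 -0.14   0.072] [ 0.492 -0.005  0.084]
 front rim x 0.4454 0.4918 -0.0113
[-0.31820148  0.31017801 -0.51985565]
```

>>> {"op": "drive_tool", "data": {"commands": [0.015,0.04,0,0,0.5,0.03,0.08,0,0,0.5,0.045,0.12,0,0,0.5,0.06,0.16,0,0,0.5,0.07,0.2,0,0,0.5]}}

```text
clock: 16.02
tcp_pos: [0.4287, -0.1425, 0.023]
eef_rot: [0.0, 0.742, 0.671, 0.0]
ft_force: [-1.2, -3.0, 1.7]
opening: 0.5
gripper_force: 1.5
```

>>> {"op": "drive_tool", "data": {"commands": [0.005,0.04,0,0,0.5,0.01,0.08,0,0,0.5,0.015,0.12,0,0,0.5,0.02,0.16,0,0,0.5,0.025,0.2,0,0,0.5]}}

```text
clock: 16.65
tcp_pos: [0.4309, -0.1224, 0.0229]
eef_rot: [-0.0, 0.742, 0.671, -0.0]
ft_force: [-1.5, -2.7, 1.4]
opening: 0.498
gripper_force: 1.4
```

Run:
```python
from h import *
o=np.zeros((525,790,3),np.uint8)
for i,(n,y) in enumerate((("side",110),("scene",150))):
    c=read_camera(n);a=c["color"][y:y+175,225:355];o[:,400*i:400*i+390]=cv2.resize(a,None,fx=3,fy=3,interpolation=cv2.INTER_CUBIC)
    P=pts(c).reshape(-1,3)
    m=(P[:,2]>.07)&(P[:,2]<.11)&(P[:,0]>.34)&(P[:,0]<.53)&(P[:,1]<.055)&(P[:,1]>-.1);r=P[m]
    for y0 in(-.06,-.03,0,.02):
        k=r[abs(r[:,1]-y0)<.01]
        if len(k):print(n,y0,"x",np.percentile(k[:,0],[1,99]).round(4),"centre line",round(.449+(y0-.099)*.105,4))
cv2.imwrite("pics/g5.png",o)
```

```text
side -0.06 x [0.4875 0.4925] centre line 0.4323
side -0.03 x [0.3748 0.4905] centre line 0.4355
side 0 x [0.4881 0.491 ] centre line 0.4386
side 0.02 x [0.4883 0.4913] centre line 0.4407
scene -0.06 x [0.4851 0.4867] centre line 0.4323
scene -0.03 x [0.487 0.487] centre line 0.4355
scene 0 x [0.4855 0.4913] centre line 0.4386
scene 0.02 x [0.4756 0.4915] centre line 0.4407
```

View pics/g5.png

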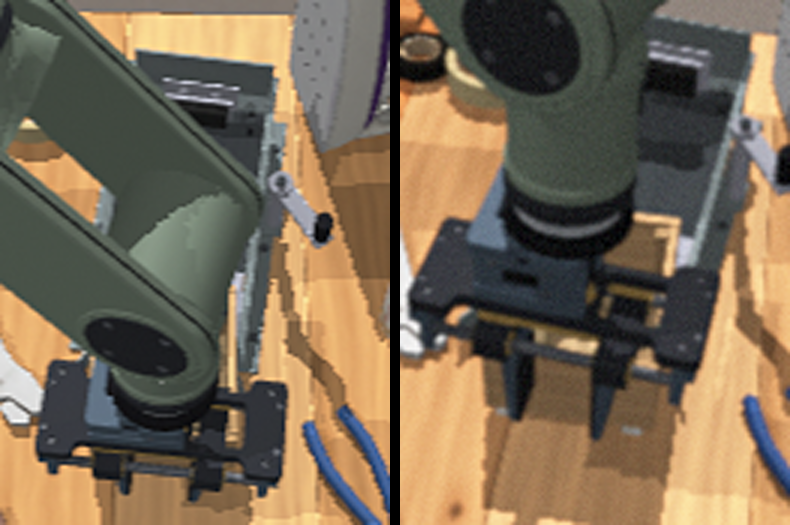

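Run:
```python
from h import *
for n in("side","scene"):
    P=np.load(n+"0.npy").reshape(-1,3)
    for y0 in(.02,.05,.08,.11,.14,.17,.2):
        k=P[(abs(P[:,1]-y0)<.008)&(P[:,0]>.34)&(P[:,0]<.56)]
        h=k[:,2]-(.012+(k[:,1]-.099)*.2125)
        s=k[(h>.024)&(h<.042)];
        L=s[s[:,0]<.43];R=s[s[:,0]>.47]
        f=lambda a:np.percentile(a[:,0],[3,50,97]).round(4) if len(a)>2 else None
        print(n,y0,f(L),f(R),"cl",round(.449+(y0-.099)*.105,4))
c=read_camera("scene");P=pts(c).reshape(-1,3)
m=(P[:,2]>.065)&(P[:,2]<.105)&(P[:,0]>.40)&(P[:,0]<.52)&(P[:,1]<.06)&(P[:,1]>-.02);r=P[m]
print(np.round(r[np.argsort(r[:,1])][::6],3).tolist())
```

```text
side 0.02 [0.3632 0.3669 0.3707] [0.4994 0.5022 0.505 ] cl 0.4407
side 0.05 [0.3675 0.3725 0.3751] [0.5024 0.5053 0.5079] cl 0.4439
side 0.08 [0.3719 0.3748 0.3797] [0.5079 0.5107 0.5136] cl 0.447
side 0.11 [0.3763 0.3793 0.3819] [0.511  0.5138 0.5165] cl 0.4502
side 0.14 [0.3797 0.3837 0.3866] [0.515  0.5195 0.5362] cl 0.4533
side 0.17 [0.3832 0.3873 0.3913] [0.5197 0.5227 0.5255] cl 0.4565
side 0.2 [0.388  0.3909 0.3948] [0.5228 0.5257 0.5286] cl 0.4596
scene 0.02 [0.3617 0.3667 0.3692] [0.497  0.5002 0.5033] cl 0.4407
scene 0.05 [0.3653 0.3705 0.3734] [0.5007 0.5039 0.5069] cl 0.4439
scene 0.08 [0.3701 0.3743 0.377 ] [0.5043 0.5079 0.5117] cl 0.447
scene 0.11 [0.3741 0.3788 0.3814] [0.5088 0.5123 0.5151] cl 0.4502
scene 0.14 [0.3778 0.383  0.3856] [0.5139 0.5278 0.5388] cl 0.4533
scene 0.17 [0.382  0.3869 0.3888] [0.5167 0.5191 0.5218] cl 0.4565
scene 0.2 [0.3851 0.3895 0.3934] [0.5212 0.5253 0.5275] cl 0.4596
[[0.487, -0.017, 0.088], [0.486, -0.012, 0.088], [0.488, -0.005, 0.085], [0.489, 0.001, 0.089], [0.487, 0.006, 0.089], [0.488, 0.012, 0.087], [0.488, 0.016, 0.088], [0.477, 0.02, 0.086], [0.482, 0.022, 0.07], [0.481, 0.022, 0.088], [0.485, 0.023, 0.085], [0.479, 0.023, 0.08], [0.489, 0.024, 0.09], [0.48, 0.025, 0.088], [0.489, 0.028, 0.09], [0.463, 0.03, 0.071], [0.472, 0.031, 0.081], [0.469, 0.032, 0.083], [0.454, 0.032, 0.068], [0.458, 0.032, 0.083], [0.469, 0.032, 0.088], [0.471, 0.032, 0.088], [0.454, 0.033, 0.07], [0.468, 0.033, 0.066], [0.467, 0.033, 0.078], [0.456, 0.033, 0.07], [0.462, 0.034, 0.086], [0.461, 0.034, 0.07], [0.465, 0.034, 0.077], [0.472, 0.035, 0.071], [0.479, 0.035, 0.09], [0.47, 0.035, 0.092], [0.464, 0.037, 0.089], [0.461, 0.039, 0.089]]
```

>>> {"op": "drive_tool", "data": {"commands": [0,-0.06,0,0,0.5,-0.07,-0.08,0,-0.05,0.5,-0.14,-0.08,0,-0.05,0.5,-0.14,-0.02,0,-0.05,0.5,-0.135,0.03,0,-0.05,0.5,-0.13,0.07,0,-0.05,0.5,-0.125,0.11,0,-0.05,0.5,-0.12,0.15,0,-0.05,0.5]}}

```text
clock: 17.8
tcp_pos: [0.419, -0.1074, 0.0229]
eef_rot: [-0.0, 0.751, 0.661, -0.0]
ft_force: [-2.5, -3.2, -0.2]
opening: 0.5
gripper_force: 1.3
```

```bash
sed -i 's/^O=.*/O=np.array([.4446,.099,0]);psi=np.radians(82.55)/' h.py
cat > rim.py <<'E'
from h import *
d=Rz[:,0];n=Rz[:,1]
print(get_state()["ft_force"].round(1))
for nm in("side","scene"):
    P=pts(read_camera(nm)).reshape(-1,3);s=(P-O)@Rz
    m=(P[:,2]>.075)&(P[:,2]<.125)&(abs(s[:,1])<.075)&(s[:,0]>-.2)&(s[:,0]<.16)
    r=s[m]
    print(nm,"front x",np.percentile(r[:,0],99.5).round(4))
    R=r[(r[:,1]<-.045)]
    for x0 in np.arange(-.19,.15,.02):
        k=R[abs(R[:,0]-x0)<.01]
        if len(k)>3:print("  x%.2f right %.4f z %.3f"%(x0,np.percentile(k[:,1],10),np.percentile(k[:,2],80)))
E
python3 rim.py
```

```text
[-2.5 -3.2 -0.2]
side front x 0.1574
  x-0.19 right -0.0594 z 0.078
  x-0.17 right -0.0611 z 0.080
  x-0.13 right -0.0648 z 0.086
  x-0.11 right -0.0634 z 0.087
  x-0.09 right -0.0610 z 0.088
  x-0.07 right -0.0587 z 0.090
  x-0.05 right -0.0560 z 0.093
  x0.03 right -0.0747 z 0.113
  x0.13 right -0.0706 z 0.078
scene front x 0.1574
  x-0.17 right -0.0630 z 0.083
  x-0.09 right -0.0584 z 0.090
  x-0.07 right -0.0575 z 0.091
  x-0.05 right -0.0553 z 0.094
  x0.03 right -0.0745 z 0.115
  x0.13 right -0.0689 z 0.078
```

>>> {"op": "drive_tool", "data": {"commands": [-0.03,0.03,0,0,0.5,-0.06,0.06,0,0,0.5,-0.08,0.1,0,0,0.5,-0.09,0.14,0,-0.05,0.5,-0.1,0.18,0,-0.05,0.5,-0.1,0.22,0,-0.05,0.5]}}

```text
clock: 18.65
tcp_pos: [0.4089, -0.0854, 0.0229]
eef_rot: [-0.0, 0.759, 0.651, -0.0]
ft_force: [-0.8, -2.6, 0.3]
opening: 0.501
gripper_force: 1.1
```

```bash
python3 rim.py
```

```text
[-0.8 -2.6  0.3]
side front x 0.1574
  x-0.11 right -0.0598 z 0.089
  x-0.09 right -0.0598 z 0.090
  x-0.07 right -0.0604 z 0.091
  x-0.05 right -0.0598 z 0.093
  x-0.03 right -0.0589 z 0.095
  x0.03 right -0.0747 z 0.112
  x0.13 right -0.0701 z 0.078
scene front x 0.1577
  x-0.17 right -0.0492 z 0.080
  x-0.07 right -0.0587 z 0.093
  x-0.05 right -0.0591 z 0.094
  x-0.03 right -0.0594 z 0.096
  x0.03 right -0.0745 z 0.115
  x0.13 right -0.0695 z 0.077
```

>>> {"op": "drive_tool", "data": {"commands": [0.05,-0.05,0,0.04,0.5,0.11,-0.04,0,0.04,0.5,0.11,0.01,0,0.04,0.5,0.115,0.06,0,0.04,0.5,0.12,0.11,0,0.04,0.5,0.13,0.16,0,0.04,0.5,0.135,0.21,0,0.04,0.5,0.14,0.26,0,0.04,0.5,0.147,0.31,0,0.04,0.5,0.155,0.36,0,0.04,0.5,0.16,0.41,0,0.04,0.5,0.17,0.46,0.01,0.04,0.5]}}

```text
clock: 20.25
tcp_pos: [0.4256, -0.0393, 0.0238]
eef_rot: [-0.0, 0.752, 0.659, -0.0]
ft_force: [1.2, -3.0, -0.5]
opening: 0.498
gripper_force: 1.8
```

```bash
python3 rim.py
```

```text
[ 1.2 -3.  -0.5]
side front x 0.1579
  x-0.11 right -0.0557 z 0.082
  x-0.09 right -0.0562 z 0.086
  x-0.07 right -0.0554 z 0.091
  x-0.05 right -0.0563 z 0.093
  x-0.03 right -0.0563 z 0.098
  x-0.01 right -0.0559 z 0.100
  x0.01 right -0.0557 z 0.104
  x0.03 right -0.0747 z 0.113
  x0.13 right -0.0699 z 0.076
scene front x 0.1576
  x-0.13 right -0.0527 z 0.079
  x-0.11 right -0.0546 z 0.081
  x-0.01 right -0.0549 z 0.103
  x0.01 right -0.0551 z 0.106
  x0.03 right -0.0745 z 0.115
  x0.13 right -0.0682 z 0.078
```

>>> {"op": "drive_tool", "data": {"commands": [0.007,0.05,0.01,0,0.5,0.013,0.1,0.02,0,0.5,0.02,0.15,0.03,0,0.5,0.026,0.2,0.04,0,0.5,0.033,0.25,0.05,0,0.5,0.04,0.3,0.06,0,0.5,0.046,0.35,0.07,0,0.5,0.052,0.4,0.08,0,0.5]}}

```text
clock: 21.35
tcp_pos: [0.4316, 0.0004, 0.0324]
eef_rot: [0.0, 0.752, 0.659, 0.0]
ft_force: [-1.6, -5.5, 4.7]
opening: 0.505
gripper_force: 3.0
```

>>> {"op": "drive_tool", "data": {"commands": [0.007,0.05,0.01,0,0.5,0.013,0.1,0.02,0,0.5,0.02,0.15,0.03,0,0.5,0.026,0.2,0.04,0,0.5,0.033,0.25,0.05,0,0.5,0.04,0.3,0.06,0,0.5]}}

```text
clock: 22.1
tcp_pos: [0.435, 0.0306, 0.0379]
eef_rot: [-0.0, 0.752, 0.659, -0.0]
ft_force: [0.3, -3.9, -2.6]
opening: 0.5
gripper_force: 1.4
```

```bash
python3 rim.py
```

```text
[ 0.3 -3.9 -2.6]
side front x 0.1571
  x-0.05 right -0.0561 z 0.096
  x-0.03 right -0.0562 z 0.100
  x-0.01 right -0.0574 z 0.101
  x0.01 right -0.0562 z 0.103
  x0.03 right -0.0741 z 0.108
  x0.05 right -0.0571 z 0.106
  x0.07 right -0.0561 z 0.109
  x0.09 right -0.0566 z 0.109
  x0.13 right -0.0703 z 0.079
scene front x 0.1569
  x-0.05 right -0.0557 z 0.096
  x-0.03 right -0.0559 z 0.097
  x-0.01 right -0.0557 z 0.100
  x0.07 right -0.0551 z 0.111
  x0.09 right -0.0558 z 0.112
  x0.13 right -0.0687 z 0.078
```

>>> {"op": "drive_tool", "data": {"commands": [0.005,0.04,0.008,0,0.5,0.01,0.08,0.016,0,0.5,0.016,0.12,0.024,0,0.5,0.021,0.16,0.032,0,0.5,0.026,0.2,0.04,0,0.5,0.03,0.23,0.046,0,0.5]}}

```text
clock: 22.95
tcp_pos: [0.4383, 0.0536, 0.0426]
eef_rot: [0.0, 0.752, 0.659, -0.0]
ft_force: [-0.3, -3.0, -2.0]
opening: 0.499
gripper_force: 1.5
```

>>> {"op": "drive_tool", "data": {"commands": [0.003,0.02,0.004,0,0.5,0.006,0.04,0.008,0,0.5]}}

```text
clock: 23.2
tcp_pos: [0.4388, 0.0574, 0.0434]
eef_rot: [-0.0, 0.752, 0.659, -0.0]
ft_force: [0.0, -3.4, -1.4]
opening: 0.495
gripper_force: 1.5
```

>>> {"op": "drive_tool", "data": {"commands": [0.003,0.02,0.004,0,0.5,0.006,0.04,0.008,0,0.5]}}

```text
clock: 23.45
tcp_pos: [0.4394, 0.0614, 0.0442]
eef_rot: [0.0, 0.752, 0.659, -0.0]
ft_force: [-0.9, -3.3, -2.5]
opening: 0.5
gripper_force: 1.7
```

Still 3.3 N, so no buffer contact yet (TCP at stand x ≈ -0.038).

>>> {"op": "drive_tool", "data": {"commands": [0.003,0.02,0.004,0,0.5,0.006,0.04,0.008,0,0.5]}}

```text
clock: 23.7
tcp_pos: [0.4396, 0.0647, 0.0448]
eef_rot: [0.0, 0.752, 0.659, -0.001]
ft_force: [-0.6, -5.9, -3.3]
opening: 0.505
gripper_force: 3.2
```

>>> {"op": "drive_tool", "data": {"commands": [0.003,0.02,0.0,0,0.5,0.006,0.04,0.0,0,0.5]}}

```text
clock: 23.95
tcp_pos: [0.4402, 0.0682, 0.045]
eef_rot: [0.001, 0.752, 0.659, -0.001]
ft_force: [-2.1, -9.5, 0.8]
opening: 0.499
gripper_force: 4.5
```

```bash
python3 rim.py
```

```text
[-2.1 -9.5  0.8]
side front x 0.1566
  x-0.01 right -0.0562 z 0.100
  x0.01 right -0.0561 z 0.104
  x0.03 right -0.0572 z 0.105
  x0.05 right -0.0564 z 0.112
  x0.07 right -0.0570 z 0.112
  x0.09 right -0.0568 z 0.115
  x0.11 right -0.0566 z 0.115
  x0.13 right -0.0702 z 0.117
scene front x 0.1256
  x-0.01 right -0.0553 z 0.101
  x0.01 right -0.0558 z 0.102
  x0.03 right -0.0557 z 0.107
  x0.11 right -0.0555 z 0.119
  x0.13 right -0.0534 z 0.119
```

>>> {"op": "drive_tool", "data": {"commands": [0.001,0.01,0.0,0,0.5,0.001,0.01,0,0,0.5]}}

```text
clock: 24.3
tcp_pos: [0.4402, 0.0691, 0.0448]
eef_rot: [0.001, 0.752, 0.659, -0.001]
ft_force: [-0.5, -7.3, -3.0]
opening: 0.496
gripper_force: 4.0
```

>>> {"op": "drive_tool", "data": {"commands": [0.001,0.012,0.0,0,0.5,0.001,0.012,0,0,0.5]}}

```text
clock: 24.55
tcp_pos: [0.4401, 0.0694, 0.0447]
eef_rot: [0.001, 0.752, 0.659, -0.002]
ft_force: [-0.2, -11.9, -2.4]
opening: 0.499
gripper_force: 6.0
```

That step moved only 0.3 mm and added 4.6 N, so the buffer is solid and the edge is past the lip. Next I ease down.

>>> {"op": "drive_tool", "data": {"commands": [0,0,-0.025,0,0.5,0,0,-0.05,0,0.5,0,0,-0.075,0,0.5,0,0,-0.1,0,0.5,0,0,-0.12,0,0.5,0,0,-0.12,0,0.5]}}

```text
clock: 25.3
tcp_pos: [0.4403, 0.0688, 0.0338]
eef_rot: [0.001, 0.752, 0.659, -0.002]
ft_force: [-2.7, -15.5, 7.4]
opening: 0.497
gripper_force: 7.9
```

```bash
python3 rim.py
```

```text
[ -2.7 -15.5   7.4]
side front x 0.1579
  x-0.01 right -0.0566 z 0.091
  x0.01 right -0.0567 z 0.097
  x0.03 right -0.0558 z 0.099
  x0.05 right -0.0570 z 0.105
  x0.07 right -0.0569 z 0.109
  x0.09 right -0.0567 z 0.114
  x0.11 right -0.0557 z 0.116
  x0.13 right -0.0681 z 0.117
scene front x 0.1552
  x-0.01 right -0.0549 z 0.092
  x0.01 right -0.0552 z 0.095
  x0.03 right -0.0555 z 0.097
  x0.11 right -0.0545 z 0.118
  x0.13 right -0.0559 z 0.119
```

The back rim has dropped about 9 mm and the crate now lies at 12°. I'll back the fingers off slowly.

>>> {"op": "drive_tool", "data": {"commands": [-0.003,-0.02,0,0,0.5,-0.005,-0.04,0,0,0.5,-0.013,-0.1,0,0,0.5,-0.03,-0.2,0,0,0.5,-0.04,-0.3,0,0,0.5,-0.04,-0.3,0,0,0.5]}}

```text
clock: 26.15
tcp_pos: [0.4368, 0.0409, 0.033]
eef_rot: [-0.0, 0.753, 0.658, 0.0]
ft_force: [0.2, 0.5, -0.2]
opening: 0.503
gripper_force: 0.0
```

>>> {"op": "drive_tool", "data": {"commands": [0,0,0.5,0,0.5,0,0,1,0,0.5,0,0,1,0,0.5]}}

```text
clock: 26.52
tcp_pos: [0.44, 0.0419, 0.1366]
eef_rot: [0.003, 0.752, 0.659, 0.004]
ft_force: [0.5, -0.5, -0.2]
opening: 0.499
gripper_force: 0.0
```

>>> {"op": "drive_tool", "data": {"commands": [0,0,0.5,0,0.5,-0.3,-0.5,0.5,0,0.5,-0.3,-0.9,0.5,0,0.5,-0.3,-0.9,0.5,0,0.5]}}

```text
clock: 27.02
tcp_pos: [0.4061, -0.05, 0.1821]
eef_rot: [-0.0, 0.754, 0.657, -0.0]
ft_force: [-0.8, -0.1, -0.2]
opening: 0.501
gripper_force: 0.0
```

```bash
python3 rim.py
python3 - <<'E'
from h import *
o=np.zeros((525,790,3),np.uint8)
for i,(n,y) in enumerate((("side",90),("scene",130))):
    c=read_camera(n);a=c["color"][y:y+175,225:355];o[:,400*i:400*i+390]=cv2.resize(a,None,fx=3,fy=3,interpolation=cv2.INTER_CUBIC)
    P=pts(c).reshape(-1,3)
    m=(P[:,2]>.118)&(P[:,2]<.16)&(P[:,0]>.53)&(P[:,0]<.6)&(P[:,1]>.03)&(P[:,1]<.12);k=P[m];print(n,np.median(k,0),k.min(0),k.max(0))
cv2.imwrite("pics/g6.png",o)
E
```

```text
[-0.8 -0.1 -0.2]
side front x 0.1565
  x0.05 right -0.0571 z 0.105
  x0.07 right -0.0570 z 0.108
  x0.09 right -0.0571 z 0.114
  x0.11 right -0.0554 z 0.117
  x0.13 right -0.0704 z 0.076
scene front x 0.1538
  x-0.01 right -0.0552 z 0.092
  x0.01 right -0.0555 z 0.096
  x0.03 right -0.0731 z 0.103
  x0.05 right -0.0573 z 0.106
  x0.07 right -0.0559 z 0.109
  x0.09 right -0.0558 z 0.113
  x0.11 right -0.0559 z 0.117
  x0.13 right -0.0674 z 0.102
side [0.5630738  0.06822119 0.13523466] [0.55633861 0.0619405  0.12122348] [0.57070988 0.07649766 0.13947419]
scene [0.56238111 0.07014065 0.13452846] [0.55490174 0.06318892 0.1181617 ] [0.57085951 0.08097548 0.14033515]
```

View pics/g6.png

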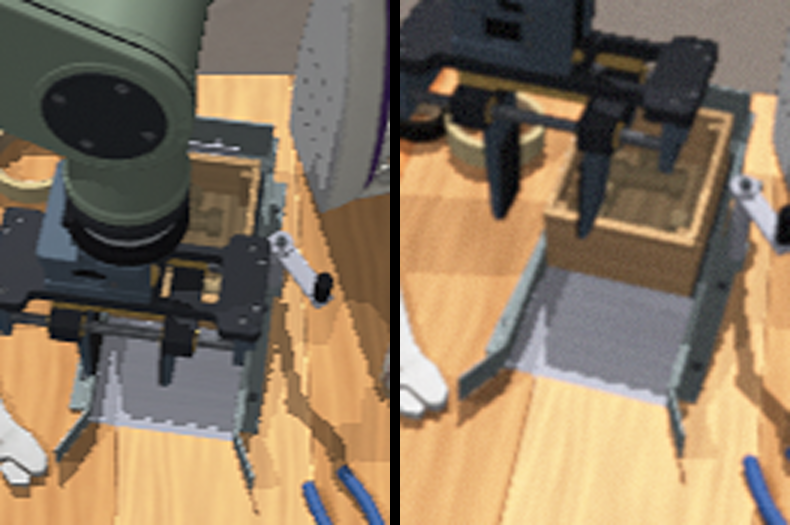

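>>> {"op": "drive_tool", "data": {"commands": [0.3,0.2,0.1,-0.3,0.6,0.6,0.4,0.2,-0.6,0.6,0.8,0.6,0.2,-0.96,0.6,0.8,0.6,0.2,-0.96,0.6]}}

```text
clock: 27.72
tcp_pos: [0.4878, 0.0136, 0.2023]
eef_rot: [-0.0, 0.892, 0.453, -0.0]
ft_force: [-0.1, -1.0, 0.9]
opening: 0.599
gripper_force: 0.0
```

>>> {"op": "drive_tool", "data": {"commands": [0.3,0.3,0,-0.3,0.6,0.75,0.62,0,-0.6,0.6,0.75,0.62,0,-0.96,0.6,0.75,0.62,0,-0.96,0.6]}}

```text
clock: 28.22
tcp_pos: [0.561, 0.0738, 0.2022]
eef_rot: [0.0, 0.976, 0.217, -0.001]
ft_force: [0.4, -0.1, 0.1]
opening: 0.599
gripper_force: 0.0
```

>>> {"op": "drive_tool", "data": {"commands": [0,0,-0.3,0,0.6,0,0,-0.5,0,0.6,0,0,-0.5,0,0.6]}}

```text
clock: 28.6
tcp_pos: [0.5598, 0.0729, 0.1517]
eef_rot: [-0.0, 0.976, 0.216, -0.002]
ft_force: [-0.1, 0.9, 0.7]
opening: 0.6
gripper_force: 0.0
```

>>> {"op": "drive_tool", "data": {"commands": [0,0,-0.25,0,0.6,0,0,-0.5,0,0.6,0,0,-0.67,0,0.6,0,0,-0.67,0,0.6]}}

```text
clock: 29.1
tcp_pos: [0.5612, 0.0732, 0.086]
eef_rot: [0.0, 0.976, 0.216, -0.001]
ft_force: [-0.3, -0.9, -0.1]
opening: 0.601
gripper_force: 0.0
```

>>> {"op": "drive_tool", "data": {"commands": [0,0,0,0,0,0,0,0,0,0,0,0,0,0,0,0,0,0,0,0,0,0,0,0,0,0,0,0,0,0,0,0,0,0,0]}}

```text
clock: 29.98
tcp_pos: [0.5621, 0.0734, 0.0863]
eef_rot: [0.0, 0.977, 0.215, 0.0]
ft_force: [-1.1, -1.9, 3.3]
opening: 0.19
gripper_force: 29.6
```

Run:
```python
import h;from h import *
from scipy.optimize import least_squares
K=np.array([[.4749,.1069],[.489,.0777],[.5177,.062],[.5615,.0732]])
def f(p):
    h.O=np.array([p[0],p[1],0]);return np.concatenate([knob(q,.115)[:2]-k for q,k in zip(p[2:],K)])
s=least_squares(f,[.4446,.099,.35,.9,1.5,2.2]);print(s.x.round(4),(s.fun*1000).round(1))
h.O=np.array([s.x[0],s.x[1],0]);k0=knob(s.x[5],.115)
for q in(2.2,2.0,1.8,1.6,1.4,1.2,1,.8,.6,.4,.2,.05,0):print(q,((knob(q,.115)-k0)*10).round(3))
```

```text
[0.4436 0.0999 0.3516 0.9305 1.4938 2.2974] [-1.7 -0.4  0.5  0.5  0.3  1.3  0.9 -1.4]
2.2 [-0.048 -0.029 -0.007]
2.0 [-0.155 -0.072 -0.02 ]
1.8 [-0.268 -0.094 -0.027]
1.6 [-0.384 -0.094 -0.03 ]
1.4 [-0.497 -0.071 -0.029]
1.2 [-0.604 -0.027 -0.022]
1 [-0.7    0.038 -0.011]
0.8 [-0.781  0.119  0.004]
0.6 [-0.843  0.215  0.022]
0.4 [-0.885  0.321  0.043]
0.2 [-0.905  0.432  0.066]
0.05 [-0.905  0.517  0.084]
0 [-0.902  0.546  0.09 ]
```

>>> {"op": "drive_tool", "data": {"commands": [-0.048,-0.029,0,0,0,-0.155,-0.072,-0.01,0,0,-0.268,-0.094,-0.015,0,0,-0.384,-0.094,-0.02,0,0,-0.497,-0.071,-0.02,0,0,-0.55,-0.05,-0.02,0,0]}}

```text
clock: 30.72
tcp_pos: [0.5073, 0.068, 0.0841]
eef_rot: [0.001, 0.977, 0.215, 0.001]
ft_force: [3.5, -2.5, 0.8]
opening: 0.188
gripper_force: 30.1
```

>>> {"op": "drive_tool", "data": {"commands": [-0.054,0.023,0,0,0,-0.15,0.088,0.012,0,0,-0.231,0.169,0.025,0,0,-0.293,0.265,0.045,0,0,-0.335,0.371,0.067,0,0,-0.335,0.371,0.067,0,0]}}

```text
clock: 31.48
tcp_pos: [0.4735, 0.1062, 0.091]
eef_rot: [-0.0, 0.977, 0.215, 0.0]
ft_force: [2.3, -0.0, 3.3]
opening: 0.186
gripper_force: 29.9
```

>>> {"op": "drive_tool", "data": {"commands": [-0.012,0.055,0.012,0,0,-0.02,0.111,0.024,0,0,-0.021,0.155,0.034,0,0,-0.02,0.195,0.043,0,0,-0.018,0.215,0.047,0,0,-0.018,0.215,0.047,0,0]}}

```text
clock: 32.22
tcp_pos: [0.4719, 0.1261, 0.0954]
eef_rot: [0.001, 0.977, 0.215, -0.0]
ft_force: [3.6, -4.9, 2.4]
opening: 0.187
gripper_force: 30.0
```

>>> {"op": "drive_tool", "data": {"commands": [0.003,0.02,0.003,0,0,0.003,0.04,0.005,0,0,0.003,0.04,0.005,0,0]}}

```text
clock: 32.6
tcp_pos: [0.4721, 0.1285, 0.0959]
eef_rot: [0.002, 0.977, 0.216, -0.0]
ft_force: [4.5, -9.4, 3.2]
opening: 0.19
gripper_force: 30.0
```

The keeper is at its stop. I'll release it and withdraw.

>>> {"op": "drive_tool", "data": {"commands": [0,-0.02,0,0,0,0,-0.02,0,0,0.5,0,-0.02,0,0,0.5,0,-0.02,0,0,0.5,0,-0.02,0,0,0.5,0,-0.02,0,0,0.5]}}

```text
clock: 33.35
tcp_pos: [0.4717, 0.1292, 0.0958]
eef_rot: [0.0, 0.977, 0.215, -0.0]
ft_force: [0.4, -0.3, 0.5]
opening: 0.501
gripper_force: 0.0
```

>>> {"op": "drive_tool", "data": {"commands": [0,0,0.25,0,0.5,0,0,0.6,0,0.5,0,0,1,0,0.5,0,0,1,0,0.5]}}

```text
clock: 33.85
tcp_pos: [0.4739, 0.1297, 0.199]
eef_rot: [-0.0, 0.977, 0.215, 0.004]
ft_force: [0.9, 1.0, 0.1]
opening: 0.502
gripper_force: 0.0
```

>>> {"op": "drive_tool", "data": {"commands": [-0.2,-0.4,0.3,0,0.5,-0.4,-0.9,0.3,0,0.5,-0.4,-0.9,0.3,0,0.5]}}

```text
clock: 34.22
tcp_pos: [0.43, 0.037, 0.2252]
eef_rot: [0.0, 0.977, 0.213, -0.001]
ft_force: [-0.1, 0.0, -0.8]
opening: 0.498
gripper_force: 0.0
```

>>> {"op": "drive_tool", "data": {"commands": [-0.2,-0.5,0,0,0.5,-0.4,-1,0,0,0.5,-0.4,-1,0,0,0.5]}}

```text
clock: 34.6
tcp_pos: [0.3908, -0.0624, 0.2251]
eef_rot: [-0.0, 0.977, 0.213, -0.001]
ft_force: [0.1, 0.4, -0.3]
opening: 0.5
gripper_force: 0.0
```

>>> {"op": "drive_tool", "data": {"commands": [-0.2,-0.5,0,0,0.5,-0.4,-1,0,0,0.5,-0.4,-1,0,0,0.5]}}

```text
clock: 34.98
tcp_pos: [0.3517, -0.1621, 0.2252]
eef_rot: [-0.0, 0.977, 0.213, -0.0]
ft_force: [0.5, 0.3, 0.1]
opening: 0.502
gripper_force: 0.0
```

```bash
python3 rim.py
python3 - <<'E'
from h import *
o=np.zeros((525,790,3),np.uint8)
for i,(n,y) in enumerate((("side",90),("scene",130))):
    c=read_camera(n);a=c["color"][y:y+175,225:355];o[:,400*i:400*i+390]=cv2.resize(a,None,fx=3,fy=3,interpolation=cv2.INTER_CUBIC)
    P=pts(c).reshape(-1,3)
    m=(P[:,2]>.126)&(P[:,2]<.16)&(P[:,0]>.45)&(P[:,0]<.5)&(P[:,1]>.08)&(P[:,1]<.16);k=P[m];print(n,np.median(k,0))
print(knob(0,.122),knob(.1,.122))
cv2.imwrite("pics/g7.png",o)
E
```

```text
[0.5 0.3 0.1]
side front x 0.1565
  x-0.01 right -0.0562 z 0.091
  x0.01 right -0.0567 z 0.095
  x0.03 right -0.0716 z 0.111
  x0.05 right -0.0699 z 0.112
  x0.07 right -0.0569 z 0.109
  x0.09 right -0.0572 z 0.113
  x0.11 right -0.0562 z 0.116
  x0.13 right -0.0698 z 0.078
scene front x 0.1513
  x-0.01 right -0.0551 z 0.092
  x0.01 right -0.0557 z 0.096
  x0.03 right -0.0700 z 0.112
  x0.05 right -0.0706 z 0.114
  x0.07 right -0.0557 z 0.110
  x0.09 right -0.0559 z 0.112
  x0.11 right -0.0558 z 0.117
  x0.13 right -0.0691 z 0.084
side [0.47440961 0.12236151 0.14355226]
scene [0.47304863 0.12543579 0.14312759]
[0.47307627 0.12395647 0.14276803] [0.4726292  0.11830286 0.14156437]
```

View pics/g7.png

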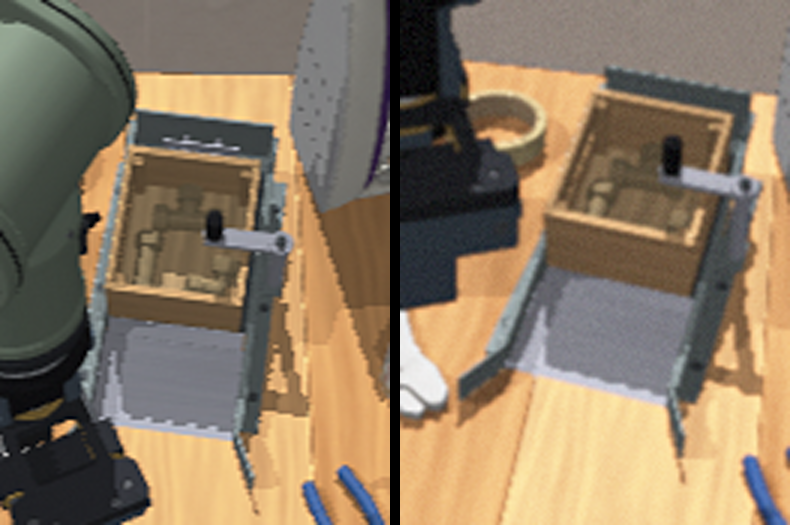

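The crate is seated behind the lip with its fittings inside, and the keeper lies square across it, with the knob at (673,155) in the right panel. The arm is clear of everything.

```bash
python3 -c "from plant import job_done;print(job_done())"
```

```text
the job is handed in; nothing more can be done
None
```

The crate is seated behind the lip with its fittings still in it, the keeper is closed over it at its stop, and the job is handed in at about 35 s; no verdict came back.

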